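Caliper a brass dish on the engraver's bench gauge

TASK

Push the carriage of the bench gauge, with the brass dish on it, all the way in until its spring detent clicks home. Then slide the caliper jaw shut by its lug, gently, until the dish is caught between both jaws and the jaw's spring pad has clearly been pressed in, so that the dish stays clamped when you let go. Do not disturb the other things on the bench.

Things in the scene. Friction and masses are not known exactly. Their poses are not given: they have to be found in the camera images.
- gauge: the bench gauge, fixed to the bench: grey base plate 250 x 250 x 12 mm; origin at the centre of its underside; its x axis is the way the carriage travels in (away from the robot), its y axis runs along the steel caliper beam (20 x 20 mm in section, top 50 mm up, centred at x = +110 mm). The carriage runs on the line y = -30 mm. Highest parts over its underside: post 80, lug 100, jaws 56 to 60 mm
- carriage (a joint): travel of the aluminium carriage (130 x 100 mm, top face 30 mm above the bench) along the gauge's +x, in m: 0 is fully out towards the robot, 0.080 fully home against its end stop. A sprung roller in the base rides over a bump on the carriage's side at about 0.0725 (some 6 N) and then holds the carriage home; short of that it has not engaged
- post_top (a point): centre of the top of the carriage's upright round post, 20 mm in diameter and 50 mm tall (80 mm above the bench at its top), 64 mm behind the dish, on the robot's side; push or pinch this to move the carriage
- carriage_seat (a point): point on the carriage's top face midway between its two low cross ridges (6 mm high, 94 mm apart), where the dish rests; 30 mm above the bench; moves with the carriage. The dish is free to slide sideways (gauge y) between the ridges
- dish: the brass dish blank, round, 90 mm in diameter and 14 mm thick with a shallow sunk middle, 0.4 kg, lying flat on the carriage; origin at the centre of its underside, z up
- fixed_jaw: the caliper's fixed jaw, steel, face 30 mm wide and 20 mm high; origin at the lower middle of its face, 58 mm to the gauge's -y side of the carriage's centre line; the face looks to the gauge's +y
- jaw (a joint): travel of the sliding caliper jaw along the gauge's -y, in m: 0 fully open (face gap 163 mm), up to 0.090; gap between the faces = 0.163 minus this, plus the plunger's value, so with the dish against both faces it reads 0.073 and the pad then starts to press in. It slides with about 7 N of friction and stays where it is left
- lug_top (a point): centre of the top of the sliding jaw's upright lug, a block 24 mm (gauge x) by 14 mm (gauge y) that stands 40 mm above the slider (top 100 mm above the bench); push or pinch this to move the jaw
- plunger (a joint): how far the sliding jaw's spring pad is pressed back into the jaw, in m: 0 free, 0.010 fully in; 2 N to start and 1 N more per mm. Its reading tells the measuring force; on release the jaw's friction holds up to about 5 mm of it
- jaw_pad: the spring pad that is the sliding jaw's face, steel, 30 mm wide and 20 mm high; origin at the lower middle of the face, which looks to the gauge's -y
- setting_ring: bystander: steel ring, 56 mm outside diameter, 16 mm high, lying on the gauge's base plate; origin at the centre of its underside
- hammer: bystander: hammer lying left of the gauge
- graver: bystander: wooden-handled graver lying right of the gauge
- wood_block: bystander: wooden block 110 x 70 x 40 mm; origin at the centre of its underside
- punch_cup: bystander: clay cup, 72 mm in diameter, 85 mm tall; origin at the centre of its underside
- plain_disc: bystander: dark steel disc, 68 mm in diameter, 10 mm thick, on the bench beyond the gauge
- brush: bystander: brush lying beyond the gauge
Mind the look-alikes: they are no part of the job. Of the things shaped like the dish, the brass one is meant.

How it is judged:
By the outcome, as a careful person would: the job done as asked, in the order asked, and still so for the second after the job is handed in, with the robot touching nothing.
It also fails if it takes over 51 s, if anything falls off the work surface, if the arm or the gripper's body presses on something with over 40 N, if the wrist force passes 120 N, or if a joint passes its speed limit or range.

ROBOT

A 6-joint arm with a two-finger parallel gripper is mounted at the origin on the work surface. World frame = base frame: x ahead of the robot, y to its left, z up, the work surface at z = 0. Lengths are in m, angles in degrees, forces in N, time in s.
With the tool pointing down it reaches from about 0.35 to 0.775 m from the base axis. Payload 5.5 kg.
Tool frame: the origin (TCP) lies between the finger pads; the fingertips stand 11 mm ahead of it and the grasp point (between the pads) lies 8 mm behind it; z points along the fingers, y is the line along which they close (so a half turn about z gives the same grasp; the last joint's range is limited). The gripper opens to 85 mm and grips with 20 to 120 N. Pads are 22 mm wide; open, the fingers measure 114 mm over their backs; the gripper's body (76 mm by 85 mm) begins 54 mm behind the grasp point. The pads swing forward as they close: fully open they stand 13 mm farther back than shut.
Start: joints at [66.83, 17.945, 2.641, 74.691, 0, 82.002], TCP at [0.151, 0.555, 0.22] pointing down, gripper open.
Joint ranges: [-158.12, 158.12], [-49.38, 96.58], [-58.88, 72.47], [-126.05, 133.96], [-84.25, 85.87], [-180, 180]. Speed limits (degrees/s): [147.25, 147.25, 180, 180, 180, 180].

INTERFACE

Orientations are given as [roll, pitch, yaw] about the fixed x, y, z axes, in that order (R = Rz(yaw) Ry(pitch) Rx(roll)).
In Python, from rig import manip, hand, ik, status, eyes gives the robot as it stands. Calls block until the motion is done:
- manip.move_to(position, orientation): joint-space move of the TCP to a pose.
- manip.move_linear(position, speed=0.15, attitude=None, max_force=None): straight line of the TCP; attitude=None keeps the orientation; speed is the mean speed in m/s. With max_force (N) it stops when the force on the tool has changed by that much, and returns True; else False.
- manip.move_j(angles): joint-space move.
- hand.move_gripper(opening): finger opening in m; the grip force is fixed at half the most; returns when the fingers have stopped.
- manip.pause(seconds).
- ik(position, orientation): joint angles nearest the present ones, or None.
- status.get_state(): the state.
- eyes.snapshot(name): name is "scene" or "top" or "wrist"; returns a dict with "pixels" (480x640x3 uint8, red, green, blue), "depth" (480x640 float32, m along the optical axis (not along the pixel's ray), 0 where there is no reading), "fx", "fy", "cx", "cy" (pixels), "k1" (the pictures are not rectified: a ray, as slopes to the right and down, at radius r is drawn at 1 + k1 r^2 times it, then the intrinsics apply), "world_from_camera" (4x4, takes a point from camera to world coordinates); the wrist camera has in their place "mount" (4x4, takes a point from camera to tool coordinates, whose origin is the TCP and whose axes are the flange's). Camera axes: x right, y up, looking along -z (the intrinsics and any distortion apply to the point x, -y, -z); pixel columns grow to the right and rows downward; lengths in m; the calibration is good to about 2 mm. A picture is of the moment at which its call begins: read the wrist's pose just before it.
A pose or a line that the arm cannot do raises manip.MotionError and nothing moves.
- manip.sign_off(): hands the job in; it is judged then, once.
The state is a dict: "t": time; "joints": joint angles; "joint_vel": joint speeds; "joint_torque": joint torques, N m; "eef_pos": TCP position; "tool_rot": TCP orientation; "contact_force": force on the tool from outside, world axes, zero at the start; "moment": the same for the moment, N m; "grip_width": finger opening in m; "grasp_force": force on a finger pad.
Only numpy, scipy, OpenCV 4.12 (cv2) and the standard library are available. Lean on these libraries where they do the work, as an engineer would, in place of code of your own. Each camera call takes 0.05 s, during which the arm holds its last target. There are 200 camera calls.

## Working session

There is one attempt and no reset: what is moved stays moved. The work goes in short steps, each a Python script; the robot and the scene stay as the last script left them, time stands still between calls to the robot, and variables do not carry over. Pictures are saved under pics/ and viewed, at most 10 in all, crops included, and the job is handed in when it is done.

```bash
ls; mkdir -p pics; python3 - <<'E'
from rig import eyes,status
import cv2,numpy as np,pickle
for n in("scene","top"):
    s=eyes.snapshot(n); pickle.dump(s,open(n+'0.pkl','wb')); cv2.imwrite(f'pics/{n}0.png',s['pixels'][...,::-1])
    print(n,s['fx'],s['cx'],s['cy'],s['k1'],np.round(s['world_from_camera'],3).tolist(),(s['depth']>0).mean())
st=status.get_state();print(st['t'],st['eef_pos'],st['tool_rot'])
E
```

```text
pics
scene 509.6819066356114 321.89692370671526 237.89824526479046 -0.09372842059087859 [[-0.853, -0.426, 0.3, 0.801], [0.521, -0.707, 0.478, 0.492], [0.009, 0.564, 0.826, 0.868], [0.0, 0.0, 0.0, 1.0]] 0.9959928385416666
top 473.3354282391229 318.3123781666476 239.34563495810718 -0.06510515047842763 [[0.024, 0.988, -0.156, 0.412], [-0.999, 0.03, 0.037, 0.043], [0.041, 0.154, 0.987, 0.975], [0.0, 0.0, 0.0, 1.0]] 0.9958430989583333
0.1 [0.15030463 0.55452223 0.21892343] [-1.79910483e+02 -1.19744959e-02  1.64832226e+02]
```

View pics/top0.png

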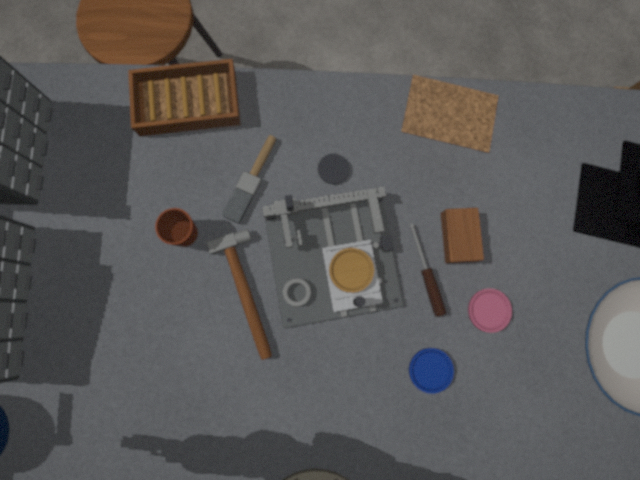

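View pics/scene0.png

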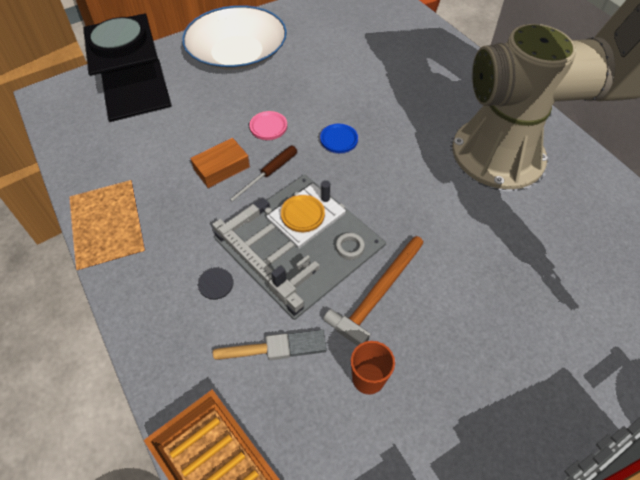

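The top view shows the gauge plate, with corners at about (265,207), (385,190), (403,307) and (283,326). The brass dish is at (353,270), the dark post at (361,301) and the lug at (289,203). The setting ring at (297,292) lies on the plate. The hammer is left of the plate and the graver is right of it.

```bash
cat > h.py <<'E'
import numpy as np,cv2,pickle
def ray(s,uv):
    uv=np.atleast_2d(np.asarray(uv,float))
    K=np.array([[s['fx'],0,s['cx']],[0,s['fy'],s['cy']],[0,0,1]])
    p=cv2.undistortPoints(uv[:,None],K,np.array([s['k1'],0,0,0,0.]))[:,0]
    return np.c_[p[:,0],-p[:,1],-np.ones(len(p))]
def onplane(s,uv,z,T=None):
    T=s['world_from_camera'] if T is None else T
    d=ray(s,uv)@T[:3,:3].T; o=T[:3,3]
    return o+d*((z-o[2])/d[:,2])[:,None]
def cloud(s,T=None):
    T=s['world_from_camera'] if T is None else T
    v,u=np.mgrid[:480,:640]
    c=ray(s,np.c_[u.ravel(),v.ravel()])*s['depth'].ravel()[:,None]
    return (c@T[:3,:3].T+T[:3,3]).reshape(480,640,3)
E
python3 - <<'E'
from h import *
for n in('top','scene'):
    s=pickle.load(open(n+'0.pkl','rb')); P=cloud(s); hsv=cv2.cvtColor(s['pixels'],cv2.COLOR_RGB2HSV)
    print(n)
    x,y,z=P[...,0],P[...,1],P[...,2]
    roi=(x>.25)&(x<.75)&(y>-.2)&(y<.25)
    print('table z',np.median(z[roi]),'std',z[roi&(abs(z)<.006)].std())
    m=(hsv[...,0]>12)&(hsv[...,0]<25)&(hsv[...,1]>150)&roi&(z>.03)&(z<.06)
    cs,_=cv2.findContours(m.astype(np.uint8),0,1); c=max(cs,key=cv2.contourArea)
    e=cv2.fitEllipse(c); print('dish',e, onplane(s,e[0],.044))
    for lo,hi in((.072,.088),(.092,.108)):
        m=roi&(z>lo)&(z<hi); k,l,st,ce=cv2.connectedComponentsWithStats(m.astype(np.uint8))
        for i in range(1,k):
            if st[i,4]>6: print(lo,st[i].tolist(),ce[i].round(1),onplane(s,ce[i],(lo+hi)/2).round(4),np.median(P[l==i],0).round(4))
s=pickle.load(open('top0.pkl','rb'))
c=s['pixels'][170:340,250:420,::-1]; cv2.imwrite('pics/crop0.png',cv2.convertScaleAbs(cv2.resize(c,(595,595),interpolation=cv2.INTER_CUBIC),alpha=1.4))
E
```

```text
top
table z 0.0010412201533921417 std 0.0017409570558757478Traceback (most recent call last):
  File "<stdin>", line 9, in <module>
ValueError: max() iterable argument is empty
```

```bash
python3 - <<'E'
from h import *
s=pickle.load(open('top0.pkl','rb'))
P=cloud(s);h0=cv2.cvtColor(s['pixels'],cv2.COLOR_RGB2HSV);print(h0[270,353],P[270,353],P[300,361],P[320,300],s['depth'][270,353])
for n in('top','scene'):
    s=pickle.load(open(n+'0.pkl','rb')); P=cloud(s); hsv=cv2.cvtColor(s['pixels'],cv2.COLOR_RGB2HSV)
    print(n)
    x,y,z=P[...,0],P[...,1],P[...,2]
    roi=(x>.25)&(x<.75)&(y>-.2)&(y<.25)
    m=(hsv[...,0]>12)&(hsv[...,0]<25)&(hsv[...,1]>130)&roi
    cs,_=cv2.findContours(m.astype(np.uint8),0,1)
    for c in sorted(cs,key=cv2.contourArea)[-2:]:
      if len(c)>5: e=cv2.fitEllipse(c); print('dish',e, onplane(s,e[0],.044))
    for lo,hi in((.072,.088),(.092,.108)):
        m=roi&(z>lo)&(z<hi); k,l,st,ce=cv2.connectedComponentsWithStats(m.astype(np.uint8))
        for i in range(1,k):
            if st[i,4]>6: print(lo,st[i].tolist(),ce[i].round(1),onplane(s,ce[i],(lo+hi)/2).round(4),np.median(P[l==i],0).round(4))
s=pickle.load(open('top0.pkl','rb'))
c=s['pixels'][170:340,250:420,::-1]; cv2.imwrite('pics/crop0.png',cv2.convertScaleAbs(cv2.resize(c,(595,595),interpolation=cv2.INTER_CUBIC),alpha=1.4))
E
```

```text
[ 18 140 137] [ 0.49980919 -0.06257192  0.03924025] [ 0.43967031 -0.07410323  0.07855291] [0.39869414 0.03974325 0.00917676] 0.9409245
top
dish ((249.0937042236328, 307.55999755859375), (9.26658821105957, 131.01771545410156), 161.17068481445312) [[0.42053329 0.13933181 0.044     ]]
dish ((351.22802734375, 269.876953125), (39.37376022338867, 40.13758087158203), 22.638568878173828) [[ 0.49951075 -0.05851152  0.044     ]]
0.072 [287, 208, 7, 3, 13] [290. 209.] [[0.6106 0.0656 0.08  ]] [0.6107 0.0655 0.0798]
0.072 [355, 296, 11, 11, 90] [360.1 301.1] [[ 0.4374 -0.0722  0.08  ]] [ 0.4376 -0.0721  0.0788]
0.092 [285, 195, 9, 14, 94] [288.9 201.2] [[0.6211 0.0677 0.1   ]] [0.6213 0.0677 0.0994]
scene
dish ((387.7695617675781, 278.796142578125), (9.659871101379395, 130.07620239257812), 38.1508674621582) [[0.44429632 0.1575551  0.044     ]]
dish ((302.1316223144531, 212.85675048828125), (36.10742950439453, 43.157962799072266), 92.28681945800781) [[ 0.50361017 -0.05748901  0.044     ]]
0.072 [321, 180, 9, 11, 79] [325.  184.6] [[ 0.4412 -0.0717  0.08  ]] [ 0.4415 -0.0714  0.0816]
0.072 [271, 273, 15, 12, 66] [278.  279.3] [[0.6274 0.0721 0.08  ]] [0.6288 0.0731 0.0803]
0.092 [270, 265, 15, 15, 133] [277.5 271.9] [[0.6255 0.0693 0.1   ]] [0.6255 0.0699 0.1012]
```

View pics/crop0.png

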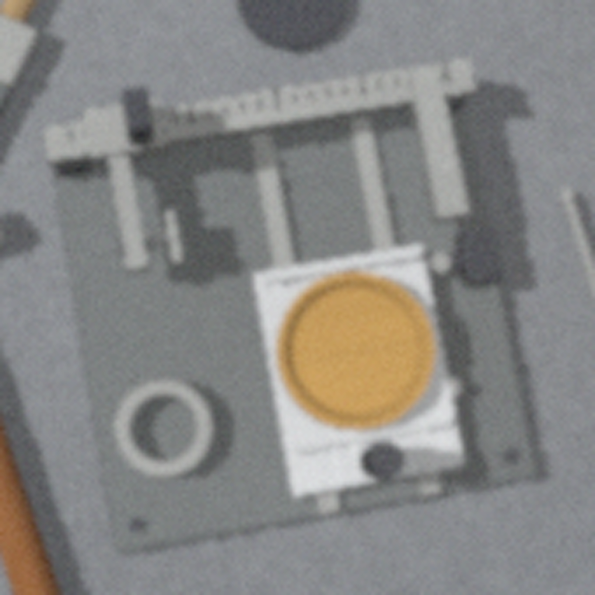

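The enlarged crop shows the carriage fully out, with the dish at crop (357,350) and the post at (382,460). The jaw is open, with the lug at (137,113), the pad at (173,235) and the fixed jaw at (445,150). Next I need the gauge yaw.

```bash
python3 - <<'E'
from h import *
for n in('top','scene'):
    s=pickle.load(open(n+'0.pkl','rb')); P=cloud(s); z=P[...,2]
    z0=np.median(z[(P[...,0]>.3)&(P[...,0]<.4)&(abs(P[...,1])<.15)])
    q=(abs(P[...,0]-.53)<.2)&(abs(P[...,1])<.2)
    hsv=cv2.cvtColor(s['pixels'],cv2.COLOR_RGB2HSV)
    m=(q&(z-z0>.007)&(z<.13)).astype(np.uint8)
    m=cv2.morphologyEx(m,cv2.MORPH_OPEN,np.ones((9,9)))
    k,l,st,_=cv2.connectedComponentsWithStats(m); i=1+st[1:,4].argmax()
    mm=(l==i)&(z-z0<.017)
    pts=P[mm][:,:2].astype(np.float32)
    r=cv2.minAreaRect(pts); print(n,z0,r)
    # beam: scale strip at z~.05
    b=q&(z>.045)&(z<.0545)&(hsv[...,1]<80)
    k,l,st,_=cv2.connectedComponentsWithStats(b.astype(np.uint8)); i=1+st[1:,4].argmax()
    print('beam',st[i],cv2.minAreaRect(P[l==i][:,:2].astype(np.float32)), cv2.fitLine(P[l==i][:,:2].astype(np.float32),cv2.DIST_HUBER,0,.01,.01).ravel())
E
```

```text
top -0.0002233491110070207 ((0.5185323357582092, -0.02569161355495453), (0.22958824038505554, 0.25002172589302063), 11.43439769744873)
beam [ 296  187   90   46 1186] ((0.6093652844429016, -0.042195722460746765), (0.09024043381214142, 0.18184928596019745), 11.145196914672852) [ 0.15398392 -0.98807335  0.64390445 -0.06964204]
scene 0.0024530880940708544 ((0.5310364365577698, -0.024463459849357605), (0.2505602240562439, 0.2520216703414917), 11.468796730041504)
beam [213 210  60  72 862] ((0.6473770141601562, -0.04050590842962265), (0.16683733463287354, 0.09506060928106308), 72.17534637451172) [ 0.1326856  -0.9911582   0.6461286  -0.04036274]
```

```bash
cat >> h.py <<'E'
psi=11.4; c_,s_=np.cos(np.radians(psi)),np.sin(np.radians(psi))
gx=np.array([c_,s_,0]); gy=np.array([-s_,c_,0])
O=np.array([.5305,-.0245,0])
def g(p): d=np.array(p)-O; return np.array([d@gx,d@gy,d[2]]).round(4)
E
python3 - <<'E'
from h import *
from rig import manip,hand,ik,status
post=np.array([.4393,-.072,0])
a=post-gx*.040
best=min((y for y in(psi,psi+180) if ik(a+[0,0,.17],[180,0,y]) is not None),key=lambda y:abs(np.subtract(ik(a+[0,0,.17],[180,0,y]),status.get_state()['joints'])).max())
print(best,ik(a+[0,0,.17],[180,0,best]))
manip.move_to(a+[0,0,.15],[180,0,best]); hand.move_gripper(0)
manip.move_linear(a+[0,0,.062],.12)
def S(m):
    s=status.get_state();print(m,round(s['t'],2),s['eef_pos'].round(4),g(s['eef_pos']),'F',np.round([s['contact_force']@gx,s['contact_force']@gy,s['contact_force'][2]],1),s['grip_width'])
S('down')
r=manip.move_linear(a+gx*.035+[0,0,.062],.03,max_force=3); S(('contact',r))
E
```

```text
11.4 [-22.60256589   0.8372426  -25.13423197  64.02852543   0.
 145.99743411]
down 4.18 [ 0.4005 -0.0801  0.0625] [-0.1384 -0.0288  0.0625] F [ 0.4  0.7 -0.1] -0.00011155772530786402
('contact', False) 5.5 [ 0.4345 -0.0729  0.062 ] [-0.1037 -0.0285  0.062 ] F [ 0.  -0.  -0.3] -2.0472125943621783e-05
```

```bash
python3 - <<'E'
from h import *
from rig import eyes
s=eyes.snapshot('scene'); pickle.dump(s,open('scene1.pkl','wb'))
c=s['pixels'][130:330,190:410,::-1]; cv2.imwrite('pics/s1.png',cv2.resize(c,None,fx=2.7,fy=2.7,interpolation=cv2.INTER_CUBIC))
E
```

```text
(no output)
```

View pics/s1.png

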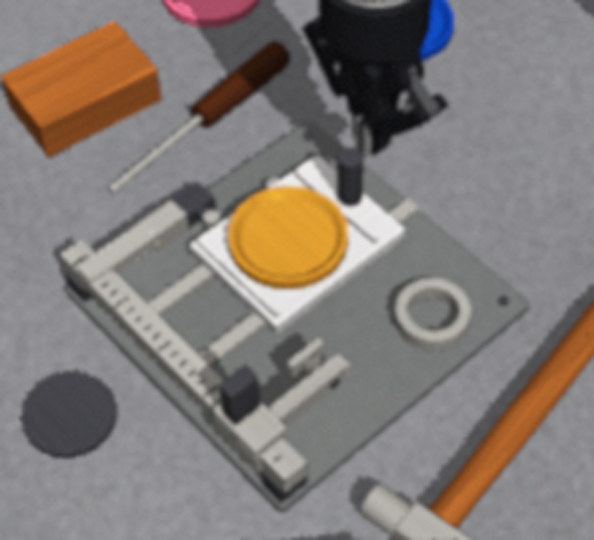

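The closed fingers touch the post at crop (350,170), and the carriage is already moving with little friction. I'll keep pushing.

```bash
cat >> h.py <<'E'
def S(m):
    from rig import status
    s=status.get_state();f=s['contact_force'];print(m,round(s['t'],2),g(s['eef_pos']),'F',np.round([f@gx,f@gy,f[2]],1))
    return s
E
python3 - <<'E'
from h import *
from rig import manip
z=np.array([0,0,.062])
P=lambda x:O+gx*x-gy*.0285+z
r=manip.move_linear(P(-.058),.04,max_force=25);S(r)
x=-.058
while x<-.022:
    x+=.004; r=manip.move_linear(P(x),.03,max_force=22);S((round(x,3),r))
    if r: break
E
```

```text
False 6.84 [-0.0577 -0.0286  0.0621] F [-0.7  0.  -0.4]
(-0.054, False) 7.12 [-0.0549 -0.0285  0.0619] F [-5.4  0.2  3.8]
(-0.05, False) 7.41 [-0.0521 -0.0284  0.0618] F [-9.  -1.1  6.2]
(-0.046, False) 7.69 [-0.0473 -0.0284  0.0619] F [-6.2 -1.   3.7]
(-0.042, False) 7.97 [-0.0416 -0.0285  0.062 ] F [-1.1  0.4  0.3]
(-0.038, False) 8.26 [-0.0398 -0.0284  0.0618] F [-7.5 -1.3  4.1]
(-0.034, False) 8.54 [-0.0395 -0.0283  0.0616] F [-18.6  -2.6  12.5]
(-0.03, False) 8.82 [-0.0393 -0.0282  0.0614] F [-29.5  -4.2  20.1]
(-0.026, False) 9.11 [-0.0392 -0.0282  0.0613] F [-38.7  -5.5  29.1]
(-0.022, False) 9.39 [-0.039  -0.0281  0.0612] F [-48.7  -6.9  38. ]
```

The carriage crossed the bump at 9 N and is now hard against its stop, with about 80.8 mm of travel. Now the jaw.

```bash
python3 - <<'E'
from h import *
from rig import manip,ik,status,eyes
P=lambda x,y,z:O+gx*x+gy*y+np.array([0,0,z])
manip.move_linear(P(-.065,-.0285,.062),.12)
manip.move_linear(P(-.075,-.0285,.16),.2)
j=status.get_state()['joints']
yaw=min((y for y in(psi+90,psi-90) if ik(P(.109,.113,.15),[180,0,y]) is not None),key=lambda y:abs(ik(P(.109,.113,.15),[180,0,y])-j).max())
manip.move_to(P(.109,.113,.15),[180,0,yaw]); S(yaw)
for n in('top','scene'):
    s=eyes.snapshot(n); pickle.dump(s,open(n+'2.pkl','wb'))
manip.move_linear(P(.109,.113,.085),.12); S('down')
y=.113
while y>.07:
    y-=.002; manip.move_linear(P(.109,y,.085),.03); s=S(round(y,3))
    if s['contact_force']@gy>3: break
E
```

```text
101.4 11.65 [0.1081 0.1128 0.1487] F [-0.  -0.1  0.3]
down 12.44 [0.1093 0.1127 0.0857] F [0.9 0.3 0.2]
0.111 12.69 [0.1097 0.1108 0.086 ] F [-0.4 -0.2 -0.2]
0.109 12.94 [0.1091 0.1088 0.0852] F [-0.2  0.5  0.2]
0.107 13.19 [0.109  0.1069 0.085 ] F [0.3 0.1 0.1]
0.105 13.44 [0.109  0.1049 0.085 ] F [-0.3  0.4  1.1]
0.103 13.69 [0.109  0.1029 0.085 ] F [ 0.1  0.8 -0.7]
0.101 13.94 [0.109  0.1009 0.085 ] F [-0.1  0.2  0.9]
0.099 14.19 [0.109  0.0989 0.085 ] F [ 0.1  0.6 -0.2]
0.097 14.44 [0.109  0.0969 0.085 ] F [-0.3 -0.2  0.7]
0.095 14.69 [0.109  0.0949 0.085 ] F [-0.   0.4  0.6]
0.093 14.94 [0.109  0.0929 0.085 ] F [-0.3 -0.3  0.1]
0.091 15.19 [0.109  0.0909 0.085 ] F [ 0.2 -0.1  0. ]
0.089 15.44 [0.1089 0.0898 0.085 ] F [-0.5  5.2  0.7]
```

```bash
python3 - <<'E'
from h import *
from rig import manip
P=lambda y:O+gx*.109+gy*y+np.array([0,0,.085])
for y in(.07,.05,.04,.032):
    r=manip.move_linear(P(y),.035,max_force=20);S((y,r))
    if r: break
y=.032
while y>.0185:
    y-=.0015; manip.move_linear(P(y),.02); s=S(round(y,4))
    if s['contact_force']@gy>11.5: break
E
```

```text
(0.07, False) 16.13 [0.109  0.0709 0.085 ] F [0.5 5.4 0.6]
(0.05, False) 16.86 [0.109 0.051 0.085] F [0.1 4.9 0.5]
(0.04, False) 17.29 [0.109  0.0415 0.085 ] F [1.6 6.9 0.8]
(0.032, False) 17.67 [0.109  0.0336 0.085 ] F [0.  7.3 2. ]
0.0305 17.92 [0.109  0.0326 0.085 ] F [1.4 8.8 1.1]
0.029 18.17 [0.109  0.0316 0.085 ] F [ 1.3 10.   1.2]
0.0275 18.42 [0.109  0.0304 0.085 ] F [ 0.2 11.3  1.7]
0.026 18.67 [0.109  0.0293 0.085 ] F [ 0.7 11.   2. ]
0.0245 18.92 [0.109  0.0282 0.085 ] F [ 0.5 12.6  2. ]
```

```bash
python3 - <<'E'
from h import *
from rig import eyes
out=[]
for n in('scene','top'):
    s=eyes.snapshot(n); pickle.dump(s,open(n+'3.pkl','wb'))
    u,v=(200,170) if n=='scene' else (255,175)
    out.append(cv2.resize(s['pixels'][v:v+150,u:u+150,::-1],(400,400),interpolation=cv2.INTER_CUBIC))
cv2.imwrite('pics/s3.png',cv2.convertScaleAbs(np.hstack(out),alpha=1.3))
E
```

```text
(no output)
```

View pics/s3.png

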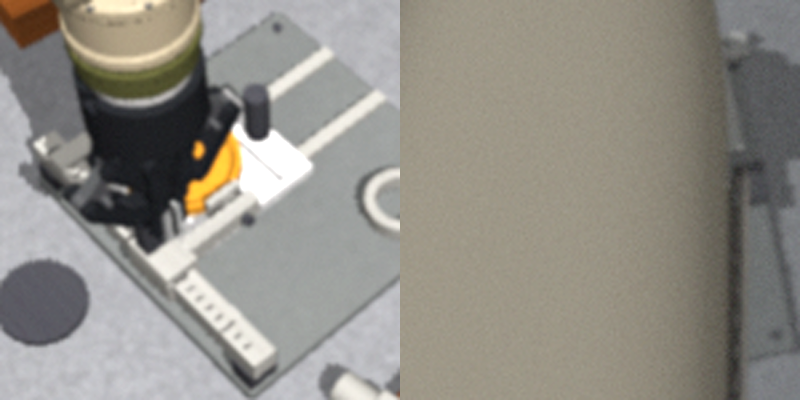

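The scene crop shows the pad at crop (222,195) touching the dish, but the arm hides the fixed jaw. I'll back off to check.

```bash
python3 - <<'E'
from h import *
from rig import eyes,manip
P=lambda x,y,z:O+gx*x+gy*y+np.array([0,0,z])
manip.move_linear(P(.109,.06,.085),.1)
manip.move_linear(P(.0,.2,.2),.25); S('up')
manip.move_to([.25,.40,.22],[180,0,101.4]);S('away')
out=[]
for n in('scene','top'):
    s=eyes.snapshot(n); pickle.dump(s,open(n+'4.pkl','wb'))
    hsv=cv2.cvtColor(s['pixels'],cv2.COLOR_RGB2HSV); Q=cloud(s)
    m=(hsv[...,0]>12)&(hsv[...,0]<25)&(hsv[...,1]>110)&(abs(Q[...,0]-.55)<.15)&(abs(Q[...,1]+.05)<.1)
    cs,_=cv2.findContours(m.astype(np.uint8),0,1); e=cv2.fitEllipse(max(cs,key=cv2.contourArea)); print(n,e,g(onplane(s,e[0],.044)[0]))
    z=Q[...,2];q=(abs(Q[...,0]-.55)<.15)&(abs(Q[...,1])<.15)
    for nm,lo,hi in(('post',.072,.088),('lug',.092,.108)):
        k,l,st,ce=cv2.connectedComponentsWithStats((q&(z>lo)&(z<hi)).astype(np.uint8))
        for i in range(1,k):
            if st[i,4]>40: print(nm,st[i,4],g(onplane(s,ce[i],(lo+hi)/2)[0]))
    u,v=(200,170) if n=='scene' else (285,175)
    out.append(cv2.resize(s['pixels'][v:v+110,u:u+110,::-1],(400,400),interpolation=cv2.INTER_CUBIC))
cv2.imwrite('pics/s4.png',cv2.convertScaleAbs(np.hstack(out),alpha=1.3))
E
```

```text
up 20.52 [0.0003 0.1993 0.1992] F [-0.3 -0.8 -1.2]
away 21.77 [-0.1902  0.4711  0.2197] F [ 0.4 -0.5  0.2]
scene ((267.050048828125, 229.85215759277344), (37.38203048706055, 43.86771774291992), 81.92585754394531) [ 0.0463 -0.0424  0.044 ]
post 89 [-0.0173 -0.0281  0.08  ]
post 69 [0.1129 0.0155 0.08  ]
lug 114 [0.111 0.012 0.1  ]
top ((350.9076232910156, 229.42202758789062), (41.38048553466797, 42.036094665527344), 107.84414672851562) [ 0.0429 -0.0416  0.044 ]
post 85 [-0.021  -0.0283  0.08  ]
lug 94 [0.107 0.011 0.1  ]
```

View pics/s4.png

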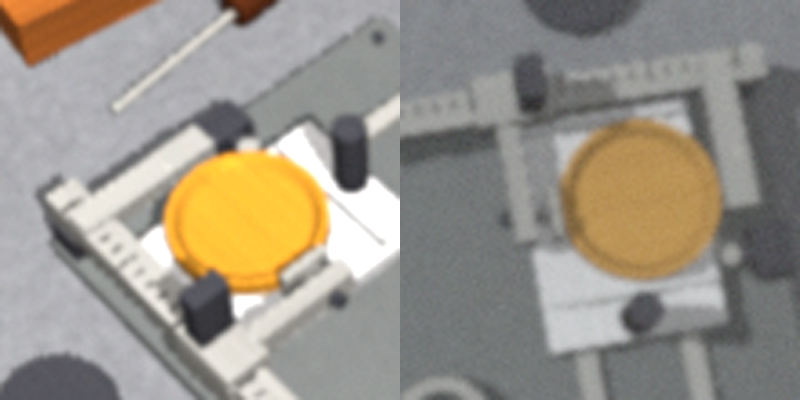

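Both jaws touch the dish: it sits 13.8 mm to the −y side of the post line, where 13 mm is expected. To get the plunger value, I'll compare the pad-to-arm spacing before and after.

```bash
python3 - <<'E'
from h import *
for n in('top','scene'):
  for k in('0','4'):
    s=pickle.load(open(n+k+'.pkl','rb')); Q=cloud(s)-O
    G=np.stack([Q@gx,Q@gy,Q[...,2]],-1); L=.0719 if k=='0' else .0115
    hsv=cv2.cvtColor(s['pixels'],cv2.COLOR_RGB2HSV)
    m=(G[...,2]>.046)&(G[...,2]<.068)&(abs(G[...,0]-.048)<.012)&(abs(G[...,1]-L)<.045)&(hsv[...,1]<70)
    h,e=np.histogram(G[m][:,1]-L,np.arange(-.040,.032,.002))
    print(n,k); print([(int(round(a*1000)),int(b)) for a,b in zip(e,h) if b])
E
```

```text
top 0
[(-12, 10), (-10, 11), (-8, 11), (-6, 6), (-4, 5), (-2, 6), (0, 4), (2, 7), (4, 4), (6, 6), (8, 13), (10, 13), (12, 12), (14, 12), (16, 11), (18, 14), (20, 5), (22, 1)]
top 4
[(-8, 11), (-6, 11), (-4, 10), (-2, 9), (0, 5), (2, 5), (4, 4), (6, 8), (8, 13), (10, 11), (12, 13), (14, 12), (16, 12), (18, 11), (20, 4), (22, 4), (24, 4)]
scene 0
[(-14, 7), (-12, 11), (-10, 10), (-8, 22), (-6, 10), (-4, 5), (-2, 8), (0, 5), (2, 8), (4, 3), (6, 7), (8, 11), (10, 13), (12, 10), (14, 14), (16, 9), (18, 36), (20, 5), (22, 1)]
scene 4
[(-10, 2), (-8, 12), (-6, 16), (-4, 11), (-2, 10), (0, 4), (2, 8), (4, 3), (6, 10), (8, 11), (10, 14), (12, 9), (14, 11), (16, 32), (18, 8), (20, 4), (22, 5), (24, 6)]
```

The pad moved back about 4 mm relative to the jaw arm, which agrees with the force reading, and it stayed there after release. The carriage is still home.

```bash
python3 -c "
from rig import manip
print(manip.sign_off())"
```

```text
the job is handed in; nothing more can be done
None
```

The job is handed in at about 22 s of robot time: the carriage is home past its detent, and the dish stayed clamped between both jaws after release, with the spring pad pressed in about 4 mm by camera and force estimate.

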